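Rake a dropped hinge out of the gap between two beams

ROBOT

A 6-joint arm with a two-finger parallel gripper is mounted at the origin on the work surface. World frame = base frame: x ahead of the robot, y to its left, z up, the work surface at z = 0. Lengths are in m, angles in rad, forces in N, time in s.
With the tool pointing down it reaches from about 0.35 to 0.775 m from the base axis. Payload 5.5 kg.
Tool frame: the origin (TCP) lies at the very end of the fingers, on their centre line; the grasp point (between the pads) lies 19 mm behind it (env.grip_point_offset is the distance from the TCP to the grasp point, in m); z points along the fingers, y is the line along which they close (so a half turn about z gives the same grasp; the last joint's range is limited). The gripper opens to 85 mm and grips with 20 to 120 N. Pads are 22 mm wide; open, the fingers measure 114 mm over their backs; the gripper's body (76 mm by 85 mm) begins 54 mm behind the grasp point. The pads swing forward as they close: fully open they stand 13 mm farther back than shut.
Start: joints at [1.191, 0.313, 0.046, 1.304, 0, 1.431], TCP at [0.137, 0.559, 0.231] pointing down, gripper open.
Joint ranges: [-2.76, 2.76], [-0.86, 1.69], [-1.03, 1.26], [-2.2, 2.34], [-1.47, 1.5], [-3.14, 3.14]. Speed limits (rad/s): [2.57, 2.57, 3.14, 3.14, 3.14, 3.14].

INTERFACE

Orientations are given as a unit quaternion [w, x, y, z].
In Python, from workcell import sensors, imaging, workorder, env gives the robot as it stands.
- The arm moves only by the shell command python3 -m handwheel 'ROWS' [FORCE]. ROWS is JSON, a list of rows, each a list of 5 numbers: the shift along the tool's x, y, z in mm, then the turn about the tool's z in rad, then the opening, from 0 (shut) to 1 (fully open). A call has 1 to 8 rows; each row is the pose to reach, as a shift and turn from the pose commanded when the call began, along the tool's axes at that moment; what a row does not reach only later rows make up. A row lasts 1/10 s, in which the tool goes at most 50 mm and 8.59 degrees, less where a joint would pass 70% of its speed; a pose out of reach is approached as far as the arm can. A call with a gripper value outside its range is refused whole. The fingers move at their own pace and stop on an object; FORCE is the grip in N (left out, the last holds). Time passes only in rows, so rows that repeat a pose let the fingers close. It gives the time, the measured TCP pose, the force, the opening and the grip force at its end, in the units of the state.
- sensors.get_state(): the state, without advancing time (a new reading comes with each control period).
- imaging.read_camera(name): name is "scene" or "side" or "wrist"; returns a dict with "color" (400x640x3 uint8, blue, green, red), "z_map" (400x640 float32, m along the optical axis (not along the pixel's ray), 0 where there is no reading), "fx", "fy", "cx", "cy" (pixels), "xyz" and "rotation" of the camera in the world. Camera axes: x right, y down, z forward; pixel columns grow to the right and rows downward; lengths in m; the calibration is good to about 2 mm. A picture is of the moment at which its call begins.
- workorder.hand_in(): hands the job in; it is judged then, once.
The state is a dict: "clock": time; "joint_pos": joint angles; "qvel": joint speeds; "tau": joint torques, N m; "tcp_pos": TCP position; "orientation": TCP orientation; "wrist_force": force on the tool from outside, world axes, zero at the start; "ft_torque": the same for the moment, N m; "finger_gap": finger opening in m; "grip_force": force on a finger pad.
Only numpy, scipy, OpenCV 4.12 (cv2) and the standard library are available. Lean on these libraries where they do the work, as an engineer would, in place of code of your own. Each camera call takes 0.05 s, during which the arm holds its last target. There are 200 camera calls.

TASK

A brass hinge has slipped into the narrow gap between the two beams, partly under the dark cross board. Take the bent rod from its stand and with the rod alone, never the gripper, rake the hinge along the gap and out of its open end until all of it lies clear of the beams on the plank; feel your way along the uneven plank with a light touch and never lean hard on the rod. Then hang the rod back upright in its stand as it was, leaving the glue bottle, the puppet head and the jar alone.

Things in the scene. Friction and masses are not known exactly. Their poses are not given: they have to be found in the camera images.
- gap: Two fixed parallel beams, 270 mm long, 50 mm wide, tops 75 mm above the bench, standing on a rough plank, with a 36 mm wide gap between them. Origin: on the bench, mid-gap, at its open end (mouth). x runs along the gap into it (beams from x = 0 to 270 mm), y across, z up. A block closes the gap from x = 240 mm on.
- cover (a point): Middle of the near edge, at top height, of the dark cross board that bridges both beams (gap frame: x = 163, z = 100 mm). It is 25 mm thick, 160 mm across, and covers the gap from x = 163 to 253 mm, underside 75 mm above the bench; two screw heads on it reach 130 mm. Axes as the gap's.
- plank: Fixed rough-sawn plank, 150 mm wide, under the beams: the floor of the gap; it runs on 140 mm before the mouth. Origin on its centre line near the mouth, axes as the gap's. Its top is NOT flat: 14 to 26 mm above the bench, level where the hinge starts, then rising and dipping by about 5 mm over 60 mm lengths towards and past the mouth. The height is not known exactly and must be felt.
- hinge: The dropped part: a closed brass butt hinge lying flat, 46 mm long (x), 26 mm wide (y), leaf 5 mm thick with an 8 mm thick barrel along its +y edge, 35 to 70 g. Origin: centre of its underside. Starts with its length along the gap, centre 135 to 175 mm inside the mouth, its far end near or under the cross board.
- rod: Bent steel rod with upright red handle, 110 to 210 g. Origin: centre of the handle, 26 x 26 mm, 80 mm tall (z up, sides along x and y); below it a brass collar, radius 17 mm (z = -46 to -40 mm). A 6 mm thick shaft goes straight down to z = -115 mm, turns to +x for 60 mm, then down as a toe ending at z = -135 mm. Hangs upright in the stand, toe pointing away from the post.
- toe (a point): The rounded lower end of the rod's toe, at (60, 0, -135) mm in the rod's frame.
- stand: Fixed wooden post with a level steel fork, top 125 mm above the bench. Origin on the bench under the hung rod's shaft. The fork opens to -x, where the hung rod's toe points (rod x = stand -x). Its slot is 16 mm wide, closed 8 mm behind the shaft, prongs 26 mm then flared to x = -43 mm; post at x = 37 to 57 mm. The rod can be lifted straight up, or lifted a little and slid out to -x.
- hang (a point): Where the rod's origin is when the rod hangs in the stand, 171 mm above the bench, on the shaft line; axes as the stand's.
- glue: White glue bottle, 48 mm across, 110 mm tall, loose; leave alone. Origin at its underside.
- head: Turned wooden puppet head, 60 mm across, 90 mm tall, loose; leave alone. Origin at its underside.
- jar: Amber jar, 52 mm across, 70 mm tall, loose; leave alone. Origin at its underside.
Not all that is in view belongs to the job. What is shaped like the rod but blue or orange is not meant.

How it is judged:
By the outcome, as a careful person would: the job done as asked, in the order asked, and still so for the second after the job is handed in, with the robot touching nothing.
It also fails if it takes over 72 s, if anything falls off the work surface, if the arm or the gripper's body presses on something with over 40 N, if the wrist force passes 120 N, or if a joint passes its speed limit or range.

## Working session

There is one attempt and no reset: what is moved stays moved. The work goes in short steps, Python scripts to look and compute and a shell command to move; the robot and the scene stay as the last step left them, time stands still between calls to the robot, and variables do not carry over. Pictures are saved under pics/ and viewed, at most 14 in all, crops included, and the job is handed in when it is done.

```bash
ls; mkdir -p pics; python3 - <<'E'
from workcell import sensors, imaging, env
import cv2,numpy as np
s=sensors.get_state();print({k:np.round(v,3).tolist() for k,v in s.items()}, env.grip_point_offset)
for n in("scene","side"):
    d=imaging.read_camera(n);cv2.imwrite(f"pics/{n}0.png",d["color"]);np.savez(f"{n}0.npz",**d)
    print(n,d["fx"],d["cx"],d["cy"],d["xyz"],np.round(d["rotation"],3).tolist())
E
```

```text
pics
{'clock': 0.0, 'joint_pos': [1.191, 0.314, 0.045, 1.304, -0.0, 1.431], 'qvel': [0.001, 0.001, -0.0, -0.0, -0.0, -0.002], 'tau': [-0.0, -48.062, 29.854, 0.019, 0.0, 0.0], 'tcp_pos': [0.136, 0.558, 0.23], 'orientation': [-0.0, 0.12, 0.993, -0.001], 'wrist_force': [-0.383, 0.085, -0.381], 'ft_torque': [-0.01, 0.011, 0.04], 'grip_force': 0.0, 'finger_gap': 0.086} 0.0187
scene 460.0820657266781 322.3246619489466 206.67155192546105 [1.59650909 0.34971837 0.84893161] [-0.257, 0.511, 0.726, -0.383]
side 409.5569028739268 312.5653052639398 197.25623627242607 [ 0.45543118 -0.60404604  0.76539235] [-0.374, 0.921, -0.098, 0.039]
```

View pics/scene0.png

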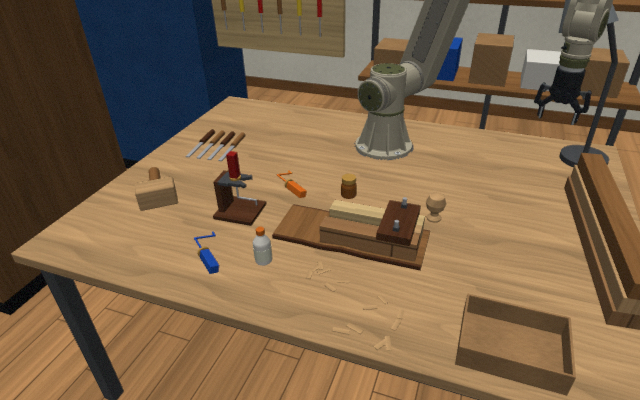

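View pics/side0.png

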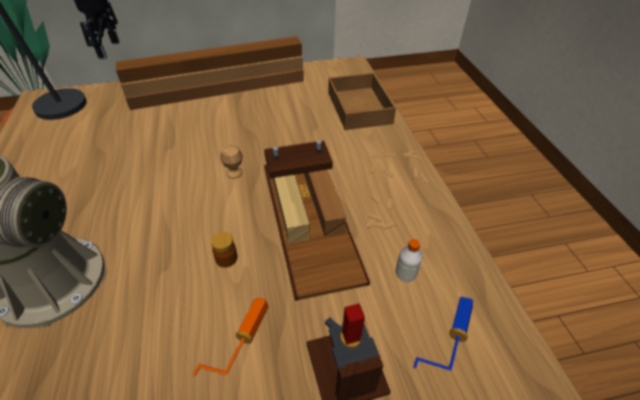

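Candidates for the rod: red handle at scene (233,165)/side (353,323), upright in the stand; orange one at (292,186)/(252,320), lying; blue one at (208,260)/(462,315), lying. The red one matches. Hinge is the brass patch at side (304,190), in the gap with its mouth towards the stand. I'll measure from the depth maps next.

```bash
cat > h.py <<'E'
import numpy as np,cv2
from scipy.spatial.transform import Rotation as R
def rot(d):
    q=np.asarray(d["rotation"],float)
    return q if q.shape==(3,3) else R.from_quat(q[[1,2,3,0]]).as_matrix()
def cloud(d):
    v,u=np.mgrid[0:400,0:640]; z=d["z_map"]
    c=np.stack([(u-d["cx"])/d["fx"]*z,(v-d["cy"])/d["fy"]*z,z],-1)
    p=c@rot(d).T+d["xyz"]; p[z==0]=np.nan
    return p
def ray(d,u,v,h):
    c=rot(d)@np.array([(u-d["cx"])/d["fx"],(v-d["cy"])/d["fy"],1]); o=np.asarray(d["xyz"])
    return o+c*(h-o[2])/c[2]
def proj(d,P):
    c=(np.asarray(P)-d["xyz"])@rot(d); return np.stack([d["fx"]*c[...,0]/c[...,2]+d["cx"],d["fy"]*c[...,1]/c[...,2]+d["cy"]],-1)
E
python3 - <<'E'
from h import *
D={n:dict(np.load(n+"0.npz")) for n in("scene","side")}
m=np.zeros((560,560,3),np.uint8)  # world x .2...0.9? 
for n,d in D.items():
    p=cloud(d);c=d["color"].astype(int)
    b=p[210:380,100:400] if n=="scene" else p[280:,100:300]
    print(n,"bench z med",np.nanmedian(b[...,2]))
    hsv=cv2.cvtColor(d["color"],cv2.COLOR_BGR2HSV)
    red=((hsv[...,0]<5)|(hsv[...,0]>172))&(hsv[...,1]>190)&(hsv[...,2]>70)
    q=p[red&(p[...,2]>.1)&(p[...,2]<.3)]
    print("red",len(q),np.nanmean(q,0),q.min(0),q.max(0)); t=q[q[:,2]>.205]; print("top",len(t),t.mean(0) if len(t) else 0)
    for lo,hi,nm in((.068,.082,"beam"),(.095,.106,"cover"),(.118,.13,"fork")):
        for nmx,box in(("plankside",(0.3,1.1,-.3,.3)),):
            k=(p[...,2]>lo)&(p[...,2]<hi)
            lab,st=cv2.connectedComponentsWithStats(k.astype(np.uint8))[1:3]
            for i in range(1,len(st)):
                if st[i,4]>60:
                    q=p[lab==i]; r=cv2.minAreaRect((q[:,:2]*1000).astype(np.float32)); print(nm,st[i],np.round(r[0]),np.round(r[1]),round(r[2],1))
E
```

```text
scene bench z med -0.0006078905788098332
red 176 [ 0.58982337 -0.31907399  0.17781409] [ 0.5744104  -0.33111716  0.13293934] [ 0.59710019 -0.30680498  0.21494829]
top 33 [ 0.58525679 -0.31770268  0.21025569]
beam [380   0  38   6  72] [-2224.  -443.] [296.  62.] 86.6
beam [471   5  31   5  63] [-2226.   215.] [215.  68.] 83.8
beam [509   7  54   6 116] [-2228.   555.] [ 74. 356.] 5.0
beam [ 89  46 138  15 341] [ -541. -1501.] [254. 818.] 17.8
beam [522  69  22  15  74] [-785.  529.] [189.  92.] 0.7
beam [  0  74  98  48 339] [  128. -1524.] [568.  26.] 0.5
beam [469  74  38   7 102] [-706.  329.] [169.  40.] 86.8
beam [581  84  22   6  71] [-700.  780.] [87. 32.] 83.4
beam [363 128  41  12 152] [51. -1.] [155.  57.] 88.5
beam [572 168  68 139 533] [405. 682.] [602.  38.] 9.2
beam [342 174  14   8  85] [382. -24.] [47. 42.] 17.7
beam [135 177  39  17 364] [ 620. -601.] [ 73. 116.] 39.7
beam [216 186  16  12  61] [ 585. -359.] [20. 72.] 77.9
beam [428 193  18  13 101] [427. 262.] [50. 42.] 88.2
beam [329 200  57  20 634] [546.  53.] [ 58. 158.] 1.2
beam [ 320  215  105   32 1009] [593.
[... 1700 characters left out ...]
5.] [43. 46.] 29.7
beam [ 66 240  14  22 106] [69.  9.] [54. 13.] 79.4
beam [400 247  22  18 183] [ 759. -153.] [33. 43.] 57.3
beam [  4 263  71  36 427] [ 26. -63.] [124.  36.] 22.1
beam [337 377  43  14 130] [ 580. -377.] [13. 70.] 82.2
cover [ 26   0  48   6 124] [-256. 1400.] [191.  25.] 1.6
cover [119  51 183  31 587] [402. 690.] [598.  15.] 5.6
cover [ 264  141   69   33 1391] [585. 185.] [160.  96.] 1.1
cover [  0 234  70  53 391] [ 34. -35.] [141.  46.] 44.5
cover [337 371  45  14 125] [ 580. -377.] [16. 71.] 80.1
fork [116  44 186  32 647] [402. 690.] [599.  18.] 6.1
fork [  0 233  61  44 363] [ 33. -36.] [120.  39.] 42.9
fork [ 325  317   58   63 1766] [ 580. -327.] [ 71. 103.] 3.2
```

```bash
python3 - <<'E'
from h import *
S=2
def ortho(d,x0,x1,y0,y1,h):
    # top view by plane casting at height h: image u = x, v = -y
    W=int((x1-x0)*1000*S);H=int((y1-y0)*1000*S)
    v,u=np.mgrid[0:H,0:W]; P=np.stack([x0+u/1000/S,y1-v/1000/S,np.full(u.shape,h)],-1)
    q=proj(d,P).astype(np.float32); return cv2.remap(d["color"],q[...,0],q[...,1],cv2.INTER_LINEAR)
a=dict(np.load("side0.npz"));b=dict(np.load("scene0.npz"))
A=(.5,.67,-.42,-.22)
i1=ortho(a,*A,.125); i2=ortho(b,*A,.125)
c1=cv2.resize(a["color"][280:400,290:400],None,fx=3.3,fy=3.3)
G=(.52,.66,-.16,.17); g=ortho(a,*G,.02)
H=max(x.shape[0] for x in(i1,i2,c1,g))
o=np.hstack([cv2.copyMakeBorder(x,0,H-x.shape[0],0,0,cv2.BORDER_CONSTANT) for x in(i1,i2,g)])
print(o.shape);cv2.imwrite("pics/o1.png",o[:600,:])
# yaw: stand base, plank, beams, cover edges
for n,d in(("side",a),("scene",b)):
    p=cloud(d); X,Y,Z=p[...,0],p[...,1],p[...,2]
    for nm,k in(("cover",(Z>.095)&(Z<.106)&(abs(X-.586)<.12)&(abs(Y-.18)<.08)),
      ("beamtop",(Z>.071)&(Z<.078)&(abs(X-.586)<.09)&(Y<.13)&(Y>-.06)),
      ("base",(Z>.006)&(Z<.04)&(abs(X-.58)<.1)&(abs(Y+.33)<.1)),
      ("fork",(Z>.12)&(Z<.128)&(abs(X-.58)<.1)&(abs(Y+.33)<.1)),
      ("plank",(Z>.01)&(Z<.03)&(abs(X-.58)<.13)&(Y<-.03)&(Y>-.24))):
        q=(p[k][:,:2]*1000).astype(np.float32);r=cv2.minAreaRect(q);print(n,nm,len(q),np.round(r[0],1),np.round(r[1],1),round(r[2],2))
    # hinge: brass hue in gap
    hsv=cv2.cvtColor(d["color"],cv2.COLOR_BGR2HSV)
    k=(abs(X-.586)<.02)&(Y>.05)&(Y<.2)&(Z<.05)
    q=p[k];print("gapfloor",len(q))
    if len(q):
        hs=hsv[k]; br=(hs[:,1]>150)&(hs[:,2]>120); t=q[br];print("brass",len(t), np.round(t.min(0),4) if len(t) else 0,np.round(t.max(0),4) if len(t) else 0)
E
```

```text
(660, 960, 3)
side cover 1391 [585.2 184.7] [160.2  95.6] 1.05
side beamtop 1989 [587.4  52.7] [135.8 155.6] 1.1
side base 1857 [ 578.6 -320.8] [120.  130.4] 3.36
side fork 1706 [ 579.6 -327. ] [ 70.6 102.5] 3.24
side plank 3924 [ 560.5 -101.8] [225.  145.6] 1.55
gapfloor 512
brass 228 [0.5777 0.0538 0.0124] [0.6025 0.1959 0.0265]
scene cover 1130 [586.1 184.2] [168.8  89.9] 1.15
scene beamtop 1190 [588.3  53.3] [142.7 154.5] 1.12
scene base 949 [ 578.8 -320.2] [127.7 131.3] 2.43
scene fork 288 [ 582.5 -326.2] [ 74.5 103.6] 0.62
scene plank 1503 [ 562.4 -100.1] [227.9 135. ] 1.7
gapfloor 349
brass 0 0 0
```

View pics/o1.png

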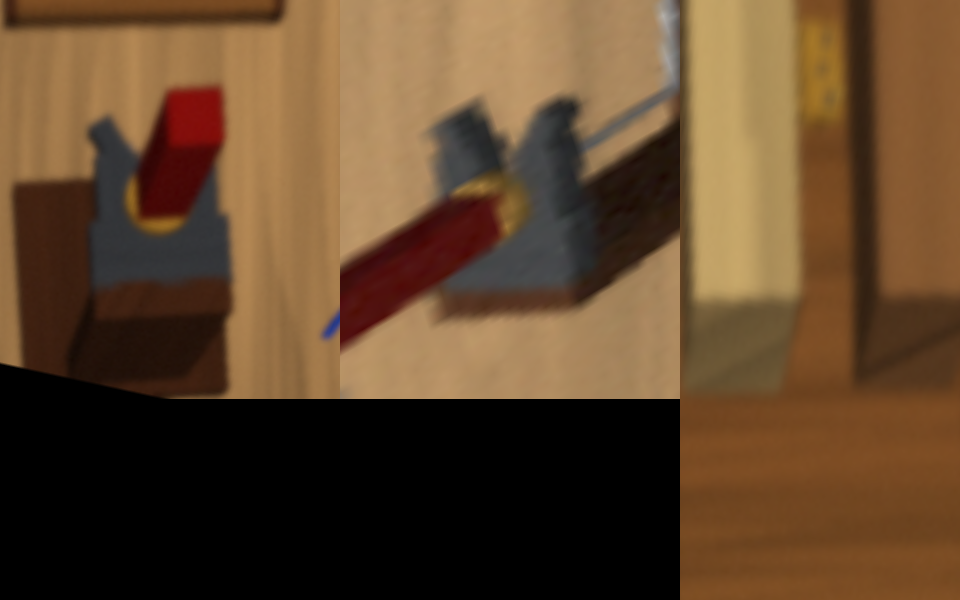

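```bash
python3 - <<'E'
from h import *
from workcell import sensors
s=sensors.get_state();q=np.array(s["orientation"]);M=R.from_quat(q[[1,2,3,0]]).as_matrix();print("toolaxes cols\n",M.round(3))
a=dict(np.load("side0.npz"));b=dict(np.load("scene0.npz"))
for n,d in(("side",a),("scene",b)):
    p=cloud(d); X,Y,Z=p[...,0],p[...,1],p[...,2]
    T=(Z>.068)&(Z<.08)&(abs(X-.586)<.09)
    for nm,lo,hi,f in(("L outer",.48,.565,np.nanmin),("L inner",.5,.58,np.nanmax),("R inner",.59,.63,np.nanmin),("R outer",.6,.67,np.nanmax)):
        ys=np.arange(-.01,.12,.01);v=[]
        for y in ys:
            k=T&(abs(Y-y)<.005)&(X>lo)&(X<hi); v.append(f(X[k]) if k.sum() else np.nan)
        v=np.array(v);g=~np.isnan(v)
        if g.sum()>4: c=np.polyfit(ys[g],v[g],1);print(n,nm,"slope",c[0].round(4),"x@y=0.05",np.polyval(c,.05).round(4))
    # cover near edge, beam mouth edge
    for nm,k0,xs,f in(("cover near",(Z>.094)&(Z<.106)&(Y>.1)&(Y<.3),np.arange(.52,.65,.01),np.nanmin),("cover far",(Z>.094)&(Z<.106)&(Y>.1)&(Y<.3),np.arange(.52,.65,.01),np.nanmax),("mouth",(Z>.07)&(Z<.08)&(Y<.1)&(Y>-.1),np.r_[.525:.56:.01,.61:.65:.01],np.nanmin)):
        v=[];g=[]
        for x in xs:
            k=k0&(abs(X-x)<.005)
            if k.sum(): v.append(f(Y[k]));g.append(x)
        c=np.polyfit(g,v,1);print(n,nm,"slope",c[0].round(4),"y@x=.586",np.polyval(c,.586).round(4))
    # handle top
    hsv=cv2.cvtColor(d["color"],cv2.COLOR_BGR2HSV)
    k=((hsv[...,0]<5)|(hsv[...,0]>172))&(hsv[...,1]>150)&(abs(Z-.2105)<.004)&(abs(X-.58)<.05)&(abs(Y+.32)<.05)
    if k.sum()>5:
        Q=p[k];r=cv2.minAreaRect((Q[:,:2]*1000).astype(np.float32));print(n,"handle top",k.sum(),r)
    # plank profile along gap centre & before mouth
    print(n,"plank profile mm (y: z)",[(int(y*1000),round(float(np.nanmedian(Z[(abs(X-.588)<.010)&(abs(Y-y)<.005)&(Z<.05)])*1000),1)) for y in np.arange(-.16,.2,.01) if ((abs(X-.588)<.010)&(abs(Y-y)<.005)&(Z<.05)).sum()>2])
    # brass in gap
    k=(hsv[...,0]>15)&(hsv[...,0]<30)&(hsv[...,1]>140)&(hsv[...,2]>110)&(abs(X-.588)<.022)&(Y>.05)&(Y<.2)&(Z<.05)
    if k.sum()>5:
        Q=p[k];print(n,"brass",k.sum(),np.percentile(Q,[2,50,98],axis=0).round(4).tolist())
# fork: by y-bin the x-extents from side and scene
for n,d in(("side",a),("scene",b)):
    p=cloud(d);X,Y,Z=p[...,0],p[...,1],p[...,2]
    print(n,"fork",[(int(y*1000),len(X[k]),(np.sort(X[k])[[0,-1]]*1000).round(0).tolist()) for y in np.arange(-.375,-.27,.008) for k in[(abs(Z-.124)<.004)&(abs(Y-y)<.004)&(abs(X-.58)<.06)] if k.sum()>1])
E
```

```text
toolaxes cols
 [[-0.971  0.238 -0.001]
 [ 0.238  0.971 -0.002]
 [ 0.    -0.002 -1.   ]]
side L outer slope -0.0176 x@y=0.05 0.52
side L inner slope -0.0212 x@y=0.05 0.5691
side R inner slope -0.024 x@y=0.05 0.6055
side R outer slope -0.0158 x@y=0.05 0.655
side cover near slope 0.016 y@x=.586 0.1379
side cover far slope 0.0226 y@x=.586 0.2289
side mouth slope 0.0181 y@x=.586 -0.0241
side handle top 246 ((577.8164672851562, -322.05731201171875), (23.60633659362793, 24.056724548339844), 3.9505722522735596)
side plank profile mm (y: z) [(-160, 17.5), (-150, 18.9), (-139, 19.0), (-129, 18.7), (-119, 19.2), (-109, 19.6), (-99, 19.1), (-89, 19.2), (-79, 18.8), (-69, 18.7), (-59, 17.9), (-49, 17.2), (-39, 16.3), (-29, 16.5), (-19, 15.2), (-9, 15.2), (0, 16.1), (10, 17.0), (20, 17.6), (30, 19.3), (40, 19.7), (50, 19.6), (60, 18.4), (70, 18.0), (80, 17.6), (90, 17.0), (100, 15.3), (110, 17.3), (120, 21.2), (130, 20.9), (140, 20.5), (150, 20.4), (160, 15.3), (170, 16.0), (180, 14.8), (190, 15.1)]
side brass 159 [[0.5778, 0.0711, 0.0134], [0.5881, 0.1321, 0.0198], [0.6026, 0.1822, 0.0242]]
scene
[... 1025 characters left out ...]
.0, 617.0]), (-359, 224, [546.0, 617.0]), (-351, 220, [546.0, 616.0]), (-343, 212, [545.0, 615.0]), (-334, 187, [545.0, 614.0]), (-326, 99, [549.0, 615.0]), (-318, 70, [549.0, 609.0]), (-310, 66, [548.0, 608.0]), (-302, 60, [548.0, 608.0]), (-294, 49, [548.0, 569.0]), (-286, 43, [545.0, 562.0]), (-278, 15, [547.0, 557.0])]
scene fork [(-375, 27, [546.0, 616.0]), (-367, 30, [552.0, 620.0]), (-359, 35, [552.0, 616.0]), (-351, 20, [566.0, 615.0]), (-343, 20, [576.0, 618.0]), (-334, 16, [587.0, 616.0]), (-326, 15, [592.0, 614.0]), (-318, 15, [547.0, 611.0]), (-310, 25, [547.0, 612.0]), (-302, 23, [547.0, 606.0]), (-294, 29, [546.0, 608.0]), (-286, 17, [549.0, 604.0]), (-278, 15, [549.0, 609.0])]
```

```bash
python3 -m handwheel '[[-260,-305,-20,0,1],[-260,-305,-20,0,1],[-260,-305,-20,0,1],[-260,-305,-20,0,1],[-260,-305,-20,0,1],[-260,-305,-20,0,1],[-260,-305,-20,0,1],[-260,-305,-20,0,1]]' 40
python3 -m handwheel '[[-260,-305,0,0,1],[-260,-305,0,0,1],[-260,-305,0,0,1],[-260,-305,0,0,1],[-260,-305,0,0,1],[-260,-305,0,0,1],[-260,-305,0,0,1],[-260,-305,0,0,1]]'
python3 -m handwheel '[[-119,-139,0,-0.297,1],[-119,-139,0,-0.297,1],[-119,-139,0,-0.297,1],[-119,-139,0,-0.297,1],[-119,-139,0,-0.297,1],[-119,-139,0,-0.297,1]]'
```

```text
clock: 0.9
tcp_pos: [0.3163, 0.1999, 0.2512]
orientation: [0.0, 0.119, 0.993, 0.0]
wrist_force: [0.8, 0.3, 0.5]
finger_gap: 0.0855
grip_force: 0.0
clock: 1.7
tcp_pos: [0.4962, -0.1577, 0.2509]
orientation: [-0.0, 0.12, 0.993, 0.0]
wrist_force: [0.2, 1.1, -0.1]
finger_gap: 0.0854
grip_force: 0.0
clock: 2.3
tcp_pos: [0.578, -0.3193, 0.2497]
orientation: [-0.001, -0.028, 1.0, 0.001]
wrist_force: [-0.5, 0.9, 0.1]
finger_gap: 0.0856
grip_force: 0.0
```

```bash
cat > m.py <<'E'
from h import *
from workcell import sensors,imaging
import sys
def state():
    s=sensors.get_state();q=np.array(s["orientation"]);M=R.from_quat(q[[1,2,3,0]]).as_matrix();return s,M
def red(names=("wrist","side","scene"),zmin=-1):
    for n in names:
        d=imaging.read_camera(n);p=cloud(d);hsv=cv2.cvtColor(d["color"],cv2.COLOR_BGR2HSV)
        k=((hsv[...,0]<5)|(hsv[...,0]>172))&(hsv[...,1]>150)&(p[...,2]>.1)&(p[...,2]<.32)
        if k.sum()<10: print(n,"no red");continue
        Q=p[k];t=Q[Q[:,2]>np.percentile(Q[:,2],97)-.004];r=cv2.minAreaRect((t[:,:2]*1000).astype(np.float32))
        print(n,len(t),"top z",t[:,2].mean().round(4),np.round(r[0],1),np.round(r[1],1),round(r[2],1))
        cv2.imwrite(f"pics/{n}_l.png",d["color"])
E
python3 - <<'E'
from m import *
red();s,M=state();print(s["clock"],s["tcp_pos"],M.round(3))
E
```

```text
wrist 73 top z 0.3147 [ 575.4 -320.7] [ 25.7 146.7] 3.7
side 217 top z 0.2128 [ 571.3 -336.9] [59.3 22.4] 72.6
scene 13 top z 0.3149 [-684.5 -682.1] [340.4  19.2] 89.4
2.45 [ 0.57808726 -0.31758274  0.25148739] [[-0.998 -0.058 -0.   ]
 [-0.058  0.998  0.001]
 [ 0.     0.001 -1.   ]]
```

```bash
sed -i 's/p\[...,2\]<.32)/p[...,2]<ZM)/; s/zmin=-1/ZM=.225/' m.py; python3 - <<'E'
from m import *
red(("wrist",));
for i in range(4):
    s,M=state();print(s["clock"],s["tcp_pos"])
E
```

```text
wrist 1094 top z 0.2105 [ 576.9 -321.8] [25.1 24.8] 2.0
2.5 [ 0.57821099 -0.31754906  0.25179222]
2.5 [ 0.57821099 -0.31754906  0.25179222]
2.5 [ 0.57821099 -0.31754906  0.25179222]
2.5 [ 0.57821099 -0.31754906  0.25179222]
```

View pics/wrist_l.png

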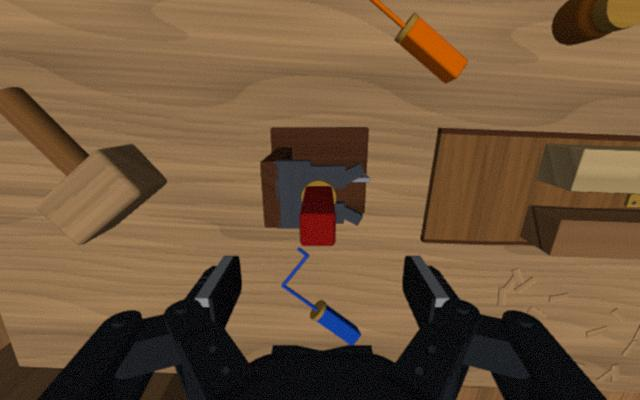

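```bash
python3 -m handwheel '[[1,-4,0,0,1],[1,-4,45,0,1],[1,-4,75,0,1],[1,-4,84,0,1],[1,-4,84,0,0.4],[1,-4,84,0,0.2],[1,-4,84,0,0.1],[1,-4,84,0,0.1]]' 40
python3 -m handwheel '[[0,0,0,0,0.1],[0,0,0,0,0.1],[0,0,0,0,0.1],[0,0,0,0,0.1]]' 60
```

```text
clock: 3.3
tcp_pos: [0.5786, -0.3234, 0.1691]
orientation: [0.001, -0.029, 1.0, -0.001]
wrist_force: [-0.7, 2.3, 1.3]
finger_gap: 0.0283
grip_force: 0.8
clock: 3.7
tcp_pos: [0.5785, -0.3233, 0.1689]
orientation: [0.001, -0.029, 1.0, -0.001]
wrist_force: [-0.3, 1.4, 6.2]
finger_gap: 0.0249
grip_force: 62.5
```

```bash
python3 -m handwheel '[[0,0,-5,0,0.1],[0,0,-12,0,0.1],[0,0,-25,0,0.1],[0,0,-40,0,0.1],[0,0,-50,0,0.1],[0,0,-50,0,0.1],[0,0,-50,0,0.1]]'
python3 - <<'E'
from m import *
s,M=state();print(s["clock"],s["tcp_pos"],s["wrist_force"],s["ft_torque"],M.round(3).tolist());red(("side","scene"),.275)
E
```

```text
clock: 4.4
tcp_pos: [0.5778, -0.3231, 0.2174]
orientation: [0.0, -0.029, 1.0, -0.0]
wrist_force: [-0.3, -0.3, -2.1]
finger_gap: 0.0253
grip_force: 61.7
4.4 [ 0.57782738 -0.32307755  0.21735624] [-0.29642732 -0.31487363 -2.11183231] [-0.02984588  0.01641046  0.02041442] [[-0.998, -0.057, 0.0], [-0.057, 0.998, -0.0], [-0.0, -0.0, -1.0]]
side 32 top z 0.2589 [ 566.6 -340.8] [56.6  3.9] 89.4
scene 35 top z 0.2586 [ 582.8 -324.7] [28.  20.9] 43.0
```

View pics/scene_l.png

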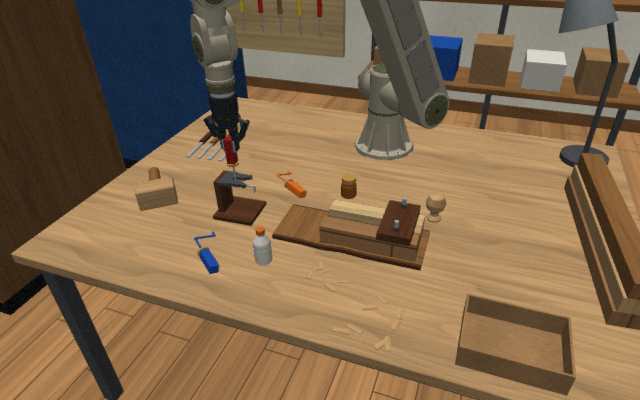

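```bash
python3 -m handwheel '[[0,40,0,0,0.1],[-10,80,0,0.038,0.1],[-21,122,20,0.038,0.1],[-21,122,39,0.038,0.1],[-21,122,39,0.038,0.1],[-21,122,39,0.038,0.1]]'
python3 - <<'E'
from m import *
s,M=state();print(s["clock"],s["tcp_pos"],s["wrist_force"],M.round(3).tolist())
t=s["tcp_pos"]+M@[0,.060,0];print("toe",t[:2],t[2]-.133,"gap mid x there",.5875-.019*(t[1]-.05))
E
```

```text
clock: 5.1
tcp_pos: [0.5912, -0.2, 0.1777]
orientation: [-0.001, -0.01, 1.0, 0.0]
wrist_force: [0.2, -0.0, -1.3]
finger_gap: 0.0253
grip_force: 61.9
5.1 [ 0.59122156 -0.19996297  0.17769563] [ 0.17109024 -0.03974608 -1.30223768] [[-1.0, -0.019, -0.002], [-0.019, 1.0, 0.001], [0.002, 0.001, -1.0]]
toe [ 0.59007561 -0.13997392] 0.04473203120376815 gap mid x there 0.5911095045443868
```

```bash
python3 -m handwheel '[[-1,45,0,0,0.1],[-1,90,0,0,0.1],[-1,135,0,0,0.1],[-1,180,0,0,0.1],[-1,225,0,0,0.1],[-1,265,0,0,0.1],[-1,300,0,0,0.1],[-1,310,0,0,0.1]]'
python3 -m handwheel '[[0,0,0,0,0.1],[0,0,0,0,0.1]]'
python3 - <<'E'
from m import *
s,M=state();print(s["clock"],s["tcp_pos"],s["wrist_force"])
t=s["tcp_pos"]+M@[0,.060,0];print("toe",t[:2],t[2]-.133,"gap mid x there",.5875-.019*(t[1]-.05))
d=imaging.read_camera("side");np.savez("side1.npz",**d);cv2.imwrite("pics/s1.png",cv2.resize(d["color"][120:260,230:380],None,fx=4,fy=4,interpolation=cv2.INTER_CUBIC))
E
```

```text
clock: 5.9
tcp_pos: [0.5875, 0.1123, 0.1796]
orientation: [0.001, -0.011, 1.0, 0.001]
wrist_force: [-0.9, -0.1, -1.5]
finger_gap: 0.0251
grip_force: 62.0
clock: 6.1
tcp_pos: [0.5874, 0.1087, 0.1788]
orientation: [0.0, -0.009, 1.0, -0.0]
wrist_force: [0.6, 0.1, -1.7]
finger_gap: 0.025
grip_force: 62.0
6.1 [0.58743728 0.10865366 0.17876996] [ 0.59078397  0.06856775 -1.70872715]
toe [0.58636391 0.16864404] 0.04573364880628131 gap mid x there 0.5852457631534177
```

View pics/s1.png

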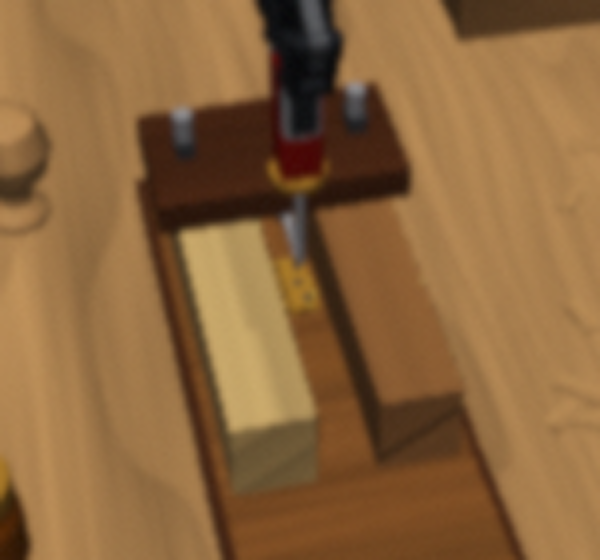

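```bash
python3 -m handwheel '[[-1,0,8,0,0.1],[-1,0,16,0,0.1],[-1,0,22,0,0.1],[-1,0,26,0,0.1],[-1,0,26,0,0.1]]'
python3 -m handwheel '[[0,0,1,0,0.1],[0,0,1,0,0.1]]' | egrep 'pos|force|clock'
python3 -m handwheel '[[0,0,1,0,0.1],[0,0,1,0,0.1]]' | egrep 'pos|wrist'
```

```text
clock: 6.65
tcp_pos: [0.5871, 0.1098, 0.1511]
orientation: [-0.001, -0.009, 1.0, 0.0]
wrist_force: [-0.1, 0.2, -2.7]
finger_gap: 0.0253
grip_force: 62.0
clock: 6.85
tcp_pos: [0.5879, 0.1101, 0.1514]
wrist_force: [-0.3, -0.4, -2.3]
grip_force: 62.0
tcp_pos: [0.5879, 0.1101, 0.1504]
wrist_force: [0.5, -0.3, -2.2]
```

```bash
python3 -m handwheel '[[0,0,1,0,0.1],[0,0,1,0,0.1]]' | egrep 'pos|wrist'
python3 -m handwheel '[[0,0,1,0,0.1],[0,0,1,0,0.1]]' | egrep 'pos|wrist'
```

```text
tcp_pos: [0.5877, 0.11, 0.1492]
wrist_force: [0.5, 0.1, -2.3]
tcp_pos: [0.5879, 0.11, 0.1486]
wrist_force: [-0.8, -0.2, 0.9]
```

```bash
python3 -m handwheel '[[0,0,0.5,0,0.1],[0,0,0.5,0,0.1]]' | egrep 'pos|wrist'
```

```text
tcp_pos: [0.588, 0.11, 0.1484]
wrist_force: [-0.9, -0.8, 3.6]
```

```bash
python3 -m handwheel '[[0,0,-1.2,0,0.1],[0,-6,-1.2,0,0.1],[0,-12,-1.2,0,0.1],[0,-12,-1.2,0,0.1]]' | egrep 'clock|pos|wrist'
python3 -m handwheel '[[0,-6,0,0,0.1],[0,-12,0,0,0.1],[0,-12,0,0,0.1]]' | egrep 'clock|pos|wrist'
python3 -m handwheel '[[0,-6,0,0,0.1],[0,-12,0,0,0.1],[0,-12,0,0,0.1]]' | egrep 'clock|pos|wrist'
python3 - <<'E'
from m import *
d=imaging.read_camera("side");np.savez("side2.npz",**d);cv2.imwrite("pics/s2.png",cv2.resize(d["color"][140:260,250:360],None,fx=4,fy=4,interpolation=cv2.INTER_CUBIC))
a=dict(np.load("side0.npz"));
for e in(a,d):
    p=cloud(e);hsv=cv2.cvtColor(e["color"],cv2.COLOR_BGR2HSV)
    k=(hsv[...,0]>19)&(hsv[...,0]<30)&(hsv[...,1]>160)&(hsv[...,2]>130)&(abs(p[...,0]-.588)<.022)&(p[...,1]>-.05)&(p[...,1]<.2)&(p[...,2]<.05)&(p[...,2]>.01)
    print(k.sum(),np.percentile(p[k],[3,50,97],axis=0).round(4).tolist() if k.sum() else 0)
E
```

```text
clock: 8.05
tcp_pos: [0.5881, 0.0968, 0.1488]
wrist_force: [-0.8, -0.3, 0.9]
clock: 8.35
tcp_pos: [0.5882, 0.0848, 0.1489]
wrist_force: [-0.7, -0.7, -0.1]
clock: 8.65
tcp_pos: [0.5885, 0.0729, 0.1489]
wrist_force: [0.2, 0.1, -0.6]
0 0
0 0
```

View pics/s2.png

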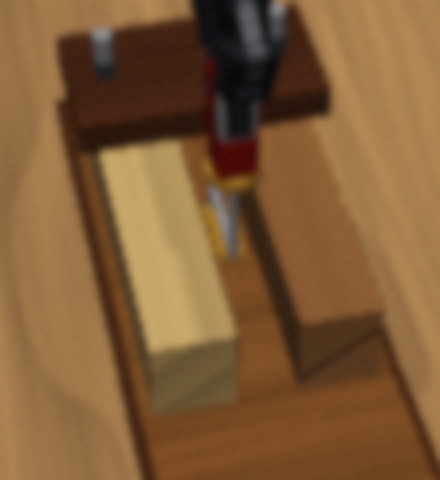

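```bash
python3 - <<'E'
from h import *
d=dict(np.load("side2.npz"))
for u,v in((305,197),(307,204.5),(303,196)): print(ray(d,u,v,.019).round(4))
for n in("side0","side1","side2"):
    e=dict(np.load(n+".npz"));p=cloud(e);k=(abs(p[...,0]-.588)<.02)
    print(n,[(int(y*1000),int(m.sum()),round(float(np.median(p[m][:,2])*1000),1)) for y in np.arange(.06,.18,.006) for m in[k&(abs(p[...,1]-y)<.003)&(p[...,2]<.03)&(p[...,2]>.005)] if m.sum()>1])
E
```

```text
[0.5888 0.1116 0.019 ]
[0.5886 0.0848 0.019 ]
[0.5846 0.1161 0.019 ]
side0 [(60, 21, 18.9), (66, 19, 18.3), (72, 22, 18.0), (78, 18, 17.9), (84, 14, 16.9), (90, 24, 17.7), (96, 14, 16.6), (102, 20, 15.6), (108, 28, 16.1), (114, 24, 20.3), (120, 18, 20.8), (126, 19, 20.0), (132, 18, 21.2), (138, 18, 19.7), (144, 15, 19.9), (150, 19, 20.1), (156, 17, 19.9), (162, 7, 15.3), (168, 21, 15.9), (174, 10, 15.4)]
side1 [(60, 19, 19.4), (66, 21, 19.0), (72, 17, 18.2), (78, 20, 17.8), (84, 15, 17.5), (90, 22, 17.3), (96, 17, 15.8), (102, 23, 16.2), (108, 22, 16.2), (114, 25, 19.4), (120, 17, 21.0), (126, 21, 20.4), (132, 16, 20.8), (138, 17, 20.0), (144, 21, 20.0), (150, 14, 21.0), (156, 16, 19.2), (162, 5, 16.2), (168, 12, 15.8), (174, 10, 14.4)]
side2 [(60, 18, 19.4), (66, 21, 19.5), (72, 18, 17.9), (78, 20, 17.6), (84, 22, 18.3), (90, 19, 20.8), (96, 9, 23.2), (102, 13, 22.5), (108, 9, 20.3), (114, 13, 21.2), (120, 11, 22.7), (126, 11, 21.3), (132, 4, 22.8), (138, 4, 16.6), (144, 9, 14.9), (150, 7, 15.7), (156, 6, 15.7), (162, 6, 15.7), (168, 6, 15.8), (174, 6, 14.9)]
```

```bash
python3 -m handwheel '[[0,-6,0,0,0.1],[0,-12,0,0,0.1],[0,-12,0,0,0.1]]' | egrep 'clock|pos|wrist'
python3 -m handwheel '[[0,-6,-0.2,0,0.1],[0,-12,-0.5,0,0.1],[0,-12,-0.5,0,0.1]]' | egrep 'clock|pos|wrist'
python3 -m handwheel '[[0,-6,-0.3,0,0.1],[0,-12,-0.7,0,0.1],[0,-12,-0.7,0,0.1]]' | egrep 'clock|pos|wrist'
```

```text
clock: 9.0
tcp_pos: [0.5887, 0.0611, 0.1489]
wrist_force: [0.4, -1.1, -1.5]
clock: 9.3
tcp_pos: [0.5889, 0.0491, 0.1493]
wrist_force: [-1.0, -1.0, -2.2]
clock: 9.6
tcp_pos: [0.5892, 0.0372, 0.1502]
wrist_force: [-0.7, -0.3, -2.5]
```

```bash
python3 -m handwheel '[[0,-6,-0.4,0,0.1],[0,-12,-0.8,0,0.1],[0,-12,-0.8,0,0.1]]' | egrep 'clock|pos|wrist'
python3 -m handwheel '[[0,-6,-0.3,0,0.1],[0,-12,-0.6,0,0.1],[0,-12,-0.6,0,0.1]]' | egrep 'clock|pos|wrist'
python3 -m handwheel '[[0,0,0.7,0,0.1],[0,0,0.7,0,0.1]]' | egrep 'clock|pos|wrist'
```

```text
clock: 9.9
tcp_pos: [0.5895, 0.0252, 0.151]
wrist_force: [0.8, 0.0, -1.6]
clock: 10.2
tcp_pos: [0.5897, 0.0132, 0.1516]
wrist_force: [0.1, 0.5, -1.8]
clock: 10.4
tcp_pos: [0.5898, 0.0138, 0.1511]
wrist_force: [-0.6, -0.5, 0.2]
```

```bash
python3 -m handwheel '[[0,0,-0.7,0,0.1],[0,-6,-1.1,0,0.1],[0,-12,-1.5,0,0.1],[0,-12,-1.5,0,0.1]]' | egrep 'clock|pos|wrist'
python3 -m handwheel '[[0,-6,-0.4,0,0.1],[0,-12,-0.8,0,0.1],[0,-12,-0.8,0,0.1]]' | egrep 'clock|pos|wrist'
python3 -m handwheel '[[0,-6,0,0,0.1],[0,-12,0,0,0.1],[0,-12,0,0,0.1]]' | egrep 'clock|pos|wrist'
python3 -m handwheel '[[0,0,0.7,0,0.1],[0,0,0.7,0,0.1]]' | egrep 'clock|pos|wrist'
python3 - <<'E'
from m import *
e=imaging.read_camera("side");np.savez("side3.npz",**e);p=cloud(e);k=(abs(p[...,0]-.588)<.015)
print([(int(y*1000),int(m.sum()),round(float(np.median(p[m][:,2])*1000),1)) for y in np.arange(-.06,.1,.006) for m in[k&(abs(p[...,1]-y)<.003)&(p[...,2]<.035)&(p[...,2]>.005)] if m.sum()>1])
E
```

```text
clock: 10.8
tcp_pos: [0.5899, 0.0012, 0.1523]
wrist_force: [-0.0, 0.1, -2.0]
clock: 11.1
tcp_pos: [0.5902, -0.011, 0.1532]
wrist_force: [-0.4, -0.5, -1.0]
clock: 11.4
tcp_pos: [0.5904, -0.0229, 0.1531]
wrist_force: [1.0, -0.1, -0.6]
clock: 11.6
tcp_pos: [0.5904, -0.0223, 0.1527]
wrist_force: [-0.9, -2.2, 0.9]
[(-60, 28, 17.7), (-54, 22, 17.9), (-48, 32, 17.1), (-42, 26, 17.4), (-36, 23, 17.2), (-30, 26, 16.0), (-24, 25, 16.0), (-18, 22, 15.4), (-12, 41, 16.1), (-6, 20, 20.3), (0, 19, 21.4), (5, 14, 21.6), (11, 12, 23.0), (17, 11, 23.2), (23, 7, 23.7), (29, 12, 23.7), (35, 7, 23.5), (41, 10, 21.3), (47, 3, 19.8), (53, 9, 20.1), (59, 5, 19.4), (65, 8, 18.5), (71, 9, 17.6), (77, 11, 16.8), (83, 12, 17.2), (89, 13, 16.6), (95, 13, 16.8)]
```

```bash
python3 -m handwheel '[[0,0,-0.5,0,0.1],[0,-6,-0.3,0,0.1],[0,-12,0.4,0,0.1],[0,-12,0.4,0,0.1]]' | egrep 'clock|pos|wrist'
python3 -m handwheel '[[0,-6,0.5,0,0.1],[0,-12,1.1,0,0.1],[0,-12,1.1,0,0.1]]' | egrep 'clock|pos|wrist'
python3 -m handwheel '[[0,-6,0.5,0,0.1],[0,-12,1,0,0.1],[0,-12,1,0,0.1]]' | egrep 'clock|pos|wrist'
python3 -m handwheel '[[0,0,0.5,0,0.1],[0,0,0.5,0,0.1]]' | egrep 'clock|pos|wrist'
```

```text
clock: 12.05
tcp_pos: [0.5905, -0.0349, 0.1518]
wrist_force: [-0.2, -1.2, -1.8]
clock: 12.35
tcp_pos: [0.5908, -0.047, 0.1508]
wrist_force: [0.6, -0.3, -1.6]
clock: 12.65
tcp_pos: [0.591, -0.059, 0.1498]
wrist_force: [0.5, -0.8, -1.9]
clock: 12.85
tcp_pos: [0.5912, -0.0584, 0.1497]
wrist_force: [-0.5, -1.6, -0.2]
```

```bash
python3 -m handwheel '[[0,0,-0.4,0,0.1],[0,-6,-0.1,0,0.1],[0,-12,0.4,0,0.1],[0,-12,0.4,0,0.1]]' | egrep 'clock|pos|wrist'
python3 -m handwheel '[[0,-6,0,0,0.1],[0,-12,0,0,0.1],[0,-12,0,0,0.1]]' | egrep 'clock|pos|wrist'
python3 -m handwheel '[[0,-6,-0.5,0,0.1],[0,-12,-1,0,0.1],[0,-12,-1,0,0.1]]' | egrep 'clock|pos|wrist'
python3 - <<'E'
from m import *
e=imaging.read_camera("side");np.savez("side4.npz",**e);p=cloud(e);k=(abs(p[...,0]-.59)<.015)
print([(int(y*1000),int(m.sum()),round(float(np.median(p[m][:,2])*1000),1)) for y in np.arange(-.12,.04,.006) for m in[k&(abs(p[...,1]-y)<.003)&(p[...,2]<.035)&(p[...,2]>.005)] if m.sum()>1])
E
```

```text
clock: 13.25
tcp_pos: [0.5912, -0.0708, 0.1488]
wrist_force: [-0.3, -1.2, -0.4]
clock: 13.55
tcp_pos: [0.5915, -0.083, 0.149]
wrist_force: [0.8, 0.6, -2.1]
clock: 13.85
tcp_pos: [0.5918, -0.0949, 0.1501]
wrist_force: [0.5, -0.7, -1.7]
[(-120, 30, 19.1), (-113, 33, 19.4), (-107, 31, 19.2), (-101, 29, 18.7), (-95, 34, 18.9), (-89, 30, 19.3), (-83, 22, 19.3), (-77, 24, 19.1), (-71, 23, 19.6), (-65, 17, 22.6), (-59, 18, 23.1), (-53, 17, 22.4), (-47, 19, 21.7), (-41, 17, 22.2), (-35, 11, 22.5), (-29, 6, 18.7), (-23, 12, 16.6), (-17, 15, 15.5), (-11, 16, 15.5), (-5, 20, 16.2), (0, 21, 16.0), (6, 21, 16.5), (12, 22, 16.8), (18, 20, 17.4), (24, 22, 17.4), (30, 21, 18.4), (36, 21, 19.6)]
```

```bash
python3 - <<'E'
from h import *
e=dict(np.load("side4.npz"));cv2.imwrite("pics/s4.png",cv2.resize(e["color"][190:310,260:390],None,fx=5,fy=5,interpolation=cv2.INTER_CUBIC))
E
```

```text
(no output)
```

View pics/s4.png

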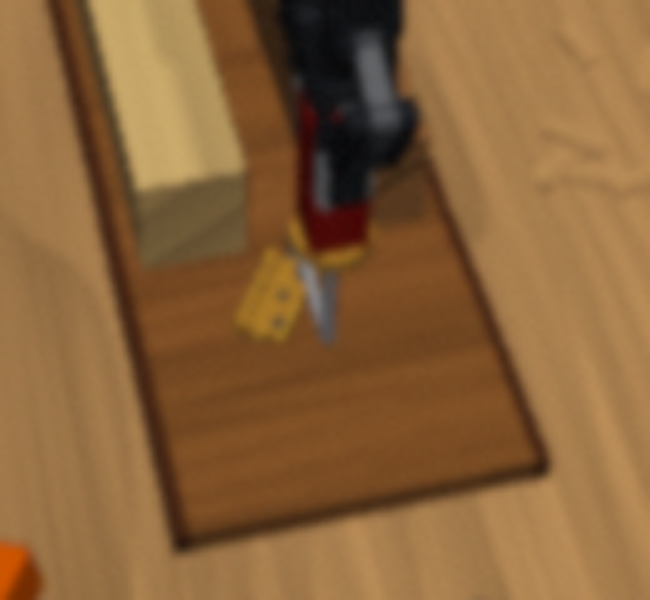

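```bash
python3 - <<'E'
from m import *
d=dict(np.load("side4.npz"))
for u,v in((237,323),(280,342),(268,248),(305,262)): print(ray(d,260+u/5,190+v/5,.022).round(4))
s,M=state();print(s["tcp_pos"], s["tcp_pos"]+M@[0,.06,0],proj(d,s["tcp_pos"]+M@[0,.06,.133]))
d=imaging.read_camera("wrist");cv2.imwrite("pics/w4.png",d["color"])
E
```

```text
[ 0.5581 -0.0683  0.022 ]
[ 0.5746 -0.0824  0.022 ]
[ 0.5806 -0.0297  0.022 ]
[ 0.5954 -0.0413  0.022 ]
[ 0.59170597 -0.09449493  0.15002477] [ 0.59060089 -0.03450511  0.15002483] [318.29348386 241.81206664]
```

View pics/w4.png

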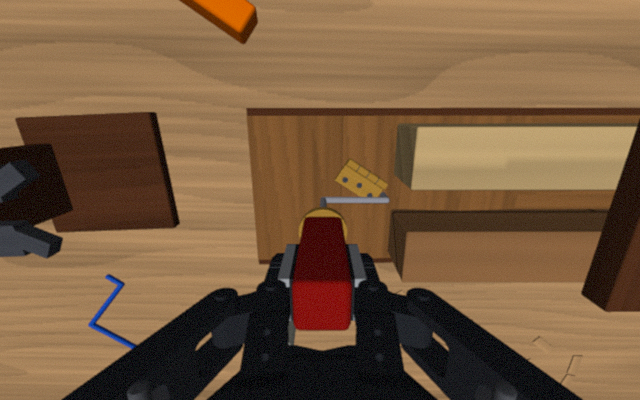

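```bash
python3 -m handwheel '[[0,1,-7,0,0.1],[0,1,-14,0,0.1],[5,10,-14,0,0.1],[10.5,17,-14,0,0.1],[10.5,17,-14,0,0.1],[10.5,17,-5,0,0.1],[10.5,17,0.4,0,0.1],[10.5,17,0.4,0,0.1]]' | egrep 'clock|pos|wrist'
python3 -m handwheel '[[0,-6,0,0,0.1],[0,-12,-0.6,0,0.1],[0,-12,-0.6,0,0.1]]' | egrep 'clock|pos|wrist'
```

```text
clock: 14.75
tcp_pos: [0.5805, -0.0771, 0.1485]
wrist_force: [-0.0, 0.5, -1.7]
clock: 15.05
tcp_pos: [0.5813, -0.0903, 0.1502]
wrist_force: [-0.2, -0.4, -1.3]
```

```bash
python3 -m handwheel '[[0,-6,-0.5,0,0.1],[0,-12,-1,0,0.1],[0,-12,-1,0,0.1]]' | egrep 'clock|pos|wrist'
python3 -m handwheel '[[0,-6,-0.4,0,0.1],[0,-12,-0.9,0,0.1],[0,-12,-0.9,0,0.1]]' | egrep 'clock|pos|wrist'
python3 - <<'E'
from m import *
d=imaging.read_camera("wrist");cv2.imwrite("pics/w5.png",d["color"][80:280,200:460])
np.savez("w5.npz",**d)
d=imaging.read_camera("side");cv2.imwrite("pics/s5.png",np.vstack([cv2.resize(d["color"][190:310,260:390],None,fx=2.5,fy=2.5),cv2.resize(cv2.imread("pics/w5.png"),(325,250))]))
np.savez("side5.npz",**d)
E
```

```text
clock: 15.35
tcp_pos: [0.5815, -0.1022, 0.1514]
wrist_force: [0.3, 0.0, -1.7]
clock: 15.65
tcp_pos: [0.5817, -0.1141, 0.1522]
wrist_force: [-0.4, 0.8, -1.9]
```

View pics/s5.png

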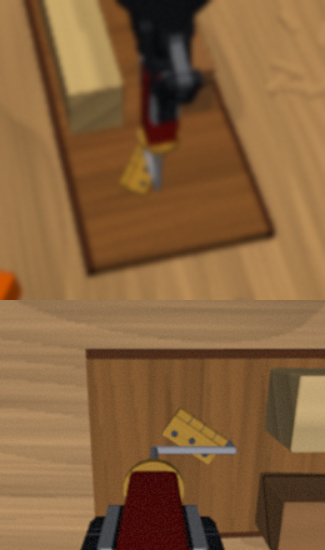

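```bash
python3 -m handwheel '[[0,2,0,0,0.1],[0,2,-20,0,0.1],[0,2,-50,0,0.1],[3,-30,-50,0,0.1],[7,-70,-50,-0.038,0.1],[11,-110,-50,-0.038,0.1],[11,-110,-50,-0.038,0.1],[11,-110,-50,-0.038,0.1]]' | egrep 'clock|pos|wrist'
python3 - <<'E'
from m import *
s,M=state();print(M.round(4).tolist());t=np.array([.5782,-.3232]);print("to go in tool mm",1000*(M.T@(np.r_[t,.189]-s["tcp_pos"])))
d=imaging.read_camera("side");p=cloud(d);hsv=cv2.cvtColor(d["color"],cv2.COLOR_BGR2HSV)
k=(hsv[...,0]>17)&(hsv[...,0]<30)&(hsv[...,1]>170)&(hsv[...,2]>110)&(abs(p[...,0]-.58)<.06)&(p[...,1]>-.14)&(p[...,1]<0)&(p[...,2]<.04)
print("hinge",k.sum(),np.percentile(p[k],[1,50,99],axis=0).round(4).tolist() if k.sum() else 0)
X,Y,Z=p[...,0],p[...,1],p[...,2]
k=(abs(X-.575)<.04)&(abs(Y+.07)<.06)&(Z<.035)&(Z>.0215);print("high pts",k.sum(),np.percentile(p[k],[1,50,99],axis=0).round(4).tolist())
cv2.imwrite("pics/s6.png",cv2.resize(d["color"][190:400,250:400],None,fx=2.8,fy=2.8));np.savez("side6.npz",**d)
E
```

```text
clock: 16.55
tcp_pos: [0.5723, -0.2239, 0.2018]
wrist_force: [-0.3, 1.0, -2.1]
[[-0.9985, -0.0553, -0.0003], [-0.0553, 0.9985, 0.0008], [0.0003, 0.0008, -1.0]]
to go in tool mm [ -0.3575808  -99.4492264   12.73120972]
hinge 180 [[0.5559, -0.1042, 0.0215], [0.5745, -0.0829, 0.0246], [0.592, -0.0593, 0.0285]]
high pts 279 [[0.5363, -0.1223, 0.0217], [0.5704, -0.0784, 0.0248], [0.5921, -0.0219, 0.0344]]
```

View pics/s6.png

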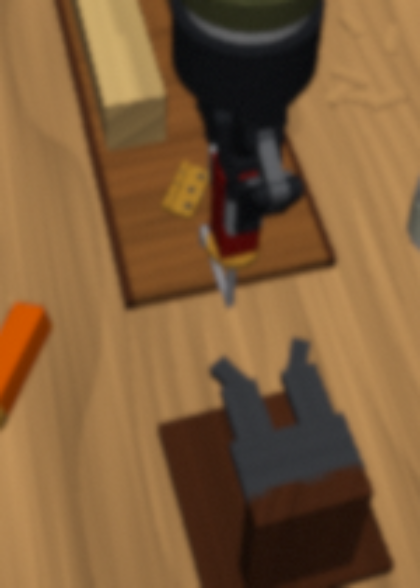

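```bash
python3 - <<'E'
from h import *
e=dict(np.load("side6.npz"));p=cloud(e);X,Y,Z=p[...,0],p[...,1],p[...,2]
for y in np.arange(-.345,-.275,.005):
    k=(abs(Z-.124)<.005)&(abs(Y-y)<.003)&(abs(X-.58)<.045);x=np.sort(X[k]);
    if len(x)>4:
        g=np.diff(x);i=g.argmax();print(round(y,3),len(x),x[[0,-1]].round(4),"slot" ,x[i].round(4),x[i+1].round(4),"mid",((x[i]+x[i+1])/2).round(4))
E
```

```text
-0.345 158 [0.5454 0.6156] slot 0.5517 0.5531 mid 0.5524
-0.34 161 [0.5447 0.6155] slot 0.6092 0.6105 mid 0.6099
-0.335 166 [0.5447 0.6148] slot 0.609 0.6104 mid 0.6097
-0.33 136 [0.5454 0.6144] slot 0.547 0.5488 mid 0.5479
-0.325 105 [0.549 0.614] slot 0.5712 0.5868 mid 0.579
-0.32 104 [0.5488 0.6086] slot 0.5706 0.5865 mid 0.5786
-0.315 95 [0.5484 0.6087] slot 0.5706 0.5865 mid 0.5786
-0.31 92 [0.5484 0.6082] slot 0.57 0.5863 mid 0.5781
-0.305 93 [0.5473 0.6075] slot 0.57 0.5854 mid 0.5777
-0.3 94 [0.5473 0.6077] slot 0.5696 0.5854 mid 0.5775
-0.295 79 [0.5488 0.6077] slot 0.5693 0.5856 mid 0.5774
-0.29 53 [0.5475 0.6034] slot 0.5636 0.5897 mid 0.5767
-0.285 56 [0.545  0.6066] slot 0.5614 0.5939 mid 0.5777
-0.28 40 [0.5471 0.6077] slot 0.5576 0.5944 mid 0.576
```

```bash
python3 -m handwheel '[[-0.5,-20,13,0,0.1],[-0.5,-45,13,0,0.1],[-0.5,-65,13,0,0.1],[-0.5,-82,13,0,0.1],[-0.5,-94,13,0,0.1],[-0.5,-98.5,13,0,0.1],[-0.5,-98.5,13,0,0.1],[-0.5,-98.5,13,0,0.1]]' | egrep 'clock|pos|wrist'
python3 -m handwheel '[[0,0,8,0,0.1],[0,0,14,0,0.1],[0,0,17,0,0.1],[0,0,17,0,0.1]]' | egrep 'clock|pos|wrist'
```

```text
clock: 17.4
tcp_pos: [0.5788, -0.321, 0.1891]
wrist_force: [-0.3, 0.6, -1.8]
clock: 17.8
tcp_pos: [0.5783, -0.321, 0.1711]
wrist_force: [-0.7, -0.3, -0.9]
```

```bash
python3 -m handwheel '[[0,-1.5,0,0,0.1],[0,-1.5,1,0,0.1],[0,-1.5,1,0,0.1]]' | egrep 'clock|pos|wrist'
python3 -m handwheel '[[0,0,1,0,0.1],[0,0,1,0,0.1]]' | egrep 'clock|pos|wrist'
```

```text
clock: 18.1
tcp_pos: [0.5789, -0.3233, 0.1712]
wrist_force: [0.2, -0.1, -1.7]
clock: 18.3
tcp_pos: [0.5788, -0.3232, 0.1701]
wrist_force: [0.5, 0.3, -2.5]
```

```bash
python3 -m handwheel '[[0,0,1,0,0.1],[0,0,1,0,0.1]]' | egrep 'clock|pos|wrist'
python3 -m handwheel '[[0,0,0.5,0,0.1],[0,0,0.5,0,0.1]]' | egrep 'clock|pos|wrist'
```

```text
clock: 18.5
tcp_pos: [0.5789, -0.3231, 0.1691]
wrist_force: [0.0, 0.4, -1.3]
clock: 18.7
tcp_pos: [0.5789, -0.3232, 0.169]
wrist_force: [-0.2, 1.3, 1.1]
```

```bash
python3 -m handwheel '[[0,0,0.3,0,0.1],[0,0,0.3,0,0.1]]' 20 | egrep 'wrist|grip'
python3 -m handwheel '[[0,0,0,0,0.5],[0,0,0,0,1],[0,0,0,0,1],[0,0,0,0,1],[0,0,0,0,1],[0,0,0,0,1]]' | egrep 'clock|pos|wrist|gap'
python3 -m handwheel '[[0,0,-20,0,1],[0,0,-50,0,1],[0,0,-90,0,1],[0,0,-120,0,1],[0,0,-120,0,1],[0,0,-120,0,1]]' | egrep 'clock|pos|wrist|gap'
python3 - <<'E'
from m import *
red(("wrist","side"),.225)
d=imaging.read_camera("scene");cv2.imwrite("pics/e.png",cv2.resize(d["color"][130:290,120:460],None,fx=2.3,fy=2.3))
E
```

```text
wrist_force: [-1.6, 1.8, 3.3]
grip_force: 62.5
clock: 19.5
tcp_pos: [0.5789, -0.3231, 0.1682]
wrist_force: [0.2, 0.6, 0.0]
finger_gap: 0.0852
clock: 20.1
tcp_pos: [0.5793, -0.3234, 0.2891]
wrist_force: [-0.2, 1.5, -0.9]
finger_gap: 0.0856
wrist 798 top z 0.2105 [ 577.4 -324.3] [24.7 25.1] 3.0
side 243 top z 0.2099 [ 578.7 -324.2] [24.4 24.1] 1.5
```

View pics/e.png

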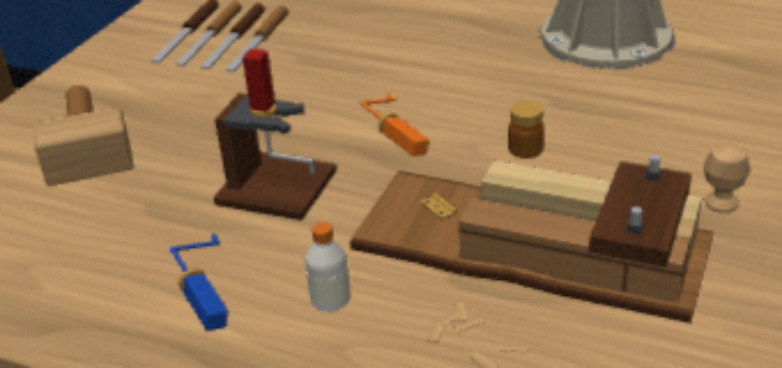

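The rod hangs upright in the stand at (258,80) with its top at 0.2105 m, as at the start. The hinge lies clear on the plank at (438,205), and the bottle, head and jar are untouched.

```bash
python3 -c "
from workcell import workorder
print(workorder.hand_in())"
```

```text
the job is handed in; nothing more can be done
None
```

I raked the hinge out with the rod onto the open plank, about 35 mm clear of the beams, hung the rod back upright in its stand, left the glue bottle, puppet head and jar alone, and handed the job in at about 20 s; the hand-in returned no verdict.

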